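# Take the pile of forming tools apart and lay out the jeweller's bench

### The arm

A 6-joint arm with a two-finger parallel gripper is mounted at the origin on the work surface. World frame = base frame: x ahead of the robot, y to its left, z up, the work surface at z = 0. Lengths are in mm, angles in rad, forces in N, time in s.
With the tool pointing down it reaches from about 275 to 750 mm from the base axis. Payload 10.2 kg.
Tool frame: the origin (TCP) lies at the very end of the fingers, on their centre line; the grasp point (between the pads) lies 19 mm behind it; x points along the fingers, y is the direction in which the jaws open and shut, and the axes are right-handed (so a half turn about x gives the same grasp; the last joint's range is limited). The gripper opens to 85 mm and grips with 20 to 120 N. Pads are 22 mm wide; open, the fingers measure 114 mm over their backs; the gripper's body (76 mm by 85 mm) begins 54 mm behind the grasp point. The pads swing forward as they close: fully open they stand 13 mm farther back than shut.
Start: joints at [-1.542, 0.313, 1.498, -0, 1.331, -0.223], TCP at [130.789, -508.454, 231.294] pointing down, gripper open.
Joint ranges: [-2.94, 2.94], [-0.97, 2.17], [0.19, 2.56], [-1.23, 4.37], [0.02, 3.11], [-2.88, 2.88]. Speed limits (rad/s): [2.39, 2.39, 3.01, 3.14, 3.14, 3.14].

### API

Orientations are given as a unit quaternion [w, x, y, z].
In Python, from rig import ctrl, viewer, order gives the robot as it stands. The module is installed in compiled form; this text tells all that it offers.
- The arm moves only by the tool carry_out, never from a script. Its argument "deltas" is a list of rows, each a list of 7 numbers: the gripper command: -1 is fully open, 1 is shut, values between are in proportion, then the shift along the tool's x, y, z in mm, then the turn, a rotation vector about the tool's x, y, z in degrees. A call has exactly 5 rows; each row is the pose to reach, as a shift and turn from the pose commanded when the call began, along the tool's axes at that moment; what a row does not reach only later rows make up. A row lasts 1/8 s, in which the tool goes at most 62.5 mm and 10.7 degrees, less where a joint would pass 70% of its speed; a pose out of reach is approached as far as the arm can. A call with a gripper value outside its range is refused whole. The fingers move at their own pace and stop on an object; "newtons" is the grip in N (left out, the last holds). Time passes only in rows, so rows that repeat a pose let the fingers close, or fill a call up. It gives the time, the measured TCP pose, the force and the opening at its end, in the units of the state.
- ctrl.sense(): the state, without advancing time (a new reading comes with each control period).
- viewer.capture(name): name is "scene" or "top"; returns the picture (400x640x3 uint8, red, green, blue); there is no depth.
- viewer.calibration(name): a dict with "fx", "fy", "cx", "cy" (pixels), "xyz" and "attitude" of the camera in the world. Camera axes: x right, y down, z forward; pixel columns grow to the right and rows downward; lengths in mm; the calibration is good to about 2 mm. A picture is of the moment at which its call begins. calibration takes no time and is no camera call.
- order.finish_job(): hands the job in, once; it reports no verdict.
The state is a dict: "time_s": time; "joints": joint angles; "dq": joint speeds; "tau": joint torques, N m; "eef_pos": TCP position; "ee_rot": TCP orientation; "force": force on the tool from outside, world axes, zero at the start; "wrist_torque": the same for the moment, N m; "grip_width": opening from 0.0 (shut) to 1.0 (fully open).
Only numpy, scipy, OpenCV 4.12 (cv2) and the standard library are available. Lean on these libraries where they do the work, as an engineer would, in place of code of your own. Each camera call takes 0.05 s, during which the arm holds its last target. There are 200 camera calls.

### The job

Somebody has piled the tools up on the jeweller's bench: take the pile apart and put each thing in the middle of its own place, the white crucible on the sand-coloured firebrick, the red-lidded tin on the round cork coaster, the brass dapping block on the wooden board and the steel bench block on the black rubber pad, with both blocks lying lengthwise along their board and pad. Keep everything upright and set it down rather than dropping it. Leave the small file and the clear pot of rings where they are.

Things in the scene. Friction and masses are not known exactly. Their poses are not given: they have to be found in the camera images.
- crucible: small open white ceramic cup, round, 28 mm across (25 mm at the foot), 24 mm high, wall 3 mm, about 40 g; at the start it is the top of the pile, standing on the tin. Origin: centre of the underside; z up.
- tin: round tin, 44 mm across, 26 mm high, clear with blue contents below and a flat red lid on top, about 90 g; at the start it stands on the brass block, third from the bottom, under the crucible. Origin: centre of the underside; z up.
- brass_block: yellow brass dapping block with dark dimples drawn at both ends of its flat top, 72 mm along its own x, 48 mm along its own y, 20 mm high, about 0.58 kg; at the start it lies on the steel block, under the tin, turned up to 17 degrees from it. Origin: centre of the underside; z up.
- steel_block: plain bright steel bench block, 90 mm along its own x, 64 mm along its own y, 18 mm high, about 0.8 kg; at the start the bottom of the pile, lying on the bench (z = 0). Each thing in the pile is up to about 6 mm off the centre of the one beneath. Origin: centre of the underside; z up.
- firebrick: fixed sand-coloured square firebrick with four small dark dots near the corners, 85 x 85 mm, flat top 20 mm above the bench; the crucible's place. Origin: centre of the underside, on the bench; z up.
- cork_coaster: fixed round brown cork coaster, 84 mm across, flat top 5 mm above the bench; the tin's place. Origin: centre of the underside, on the bench; z up.
- wood_board: fixed brown wooden board, 120 mm along its own x, 84 mm along its own y, flat top 12 mm above the bench; the brass block's place, the block's long side along the board's long side, either way round. Origin: centre of the underside, on the bench; z up.
- rubber_pad: fixed black rubber pad, 124 mm along its own x, 84 mm along its own y, flat top 6 mm above the bench; the steel block's place, the block's long side along the pad's long side, either way round. Origin: centre of the underside, on the bench; z up. The pile and the four places lie on five spots of the bench, in any arrangement, at least 150 mm apart.
- file: loose small steel file with a pale round wooden handle, 150 mm long, 16 mm high at the handle, lying across the bench at the far side of the work, handle towards its own -x; leave it alone. Origin: middle of its length, on the bench; z up. (A hammer lies farther out, beyond it.)
- ring_pot: loose clear open plastic pot holding a few brass rings, 56 mm across, 24 mm high, standing between the spots, nearer than the file; leave it alone. Origin: centre of the underside; z up.
Mind the look-alikes: they are no part of the job. There is more than one size of the brass_block; the one meant has the size given above.

How it is judged:
By the outcome, as a careful person would: the job done as asked, in the order asked, and still so for the second after the job is handed in, with the robot touching nothing.
It also fails if it takes over 104 s, if anything falls off the work surface, if the arm or the gripper's body presses on something with over 40 N, if the wrist force passes 120 N, or if a joint passes its speed limit or range.

## Working session

There is one attempt and no reset: what is moved stays moved. The work goes in short steps, Python scripts to look and compute and a tool call to move; the robot and the scene stay as the last step left them, time stands still between calls to the robot, and variables do not carry over. Pictures are saved under pics/ and viewed, about 12 in all and at most 16, crops included, and the job is handed in when it is done.

Besides the shell and the picture viewer there is one more tool, called after "Call:" as name(argument=value, ...), one argument or row to a line, values as JSON. carry_out: Moves the arm, as the interface text tells. Its arguments: {"type":"object","properties":{"deltas":{"type":"array"},"newtons":{"type":"number"}},"required":["deltas"]}

```bash
mkdir -p pics; python3 - <<'E'
from rig import ctrl, viewer, order
import cv2
print(ctrl.sense())
for n in("scene","top"):
    print(n,viewer.calibration(n)); cv2.imwrite(f"pics/{n}0.png",viewer.capture(n)[:,:,::-1])
E
```

```text
{'time_s': 0.0, 'joints': array([-1.54238384e+00,  3.13446339e-01,  1.49845273e+00, -1.61354991e-05,
        1.33102467e+00, -2.23412955e-01]), 'dq': array([ 0.00221434,  0.00038007,  0.00135893, -0.00069576, -0.0014418 ,
        0.00047561]), 'tau': array([ 5.63073227e-04, -4.12268829e+01, -2.59742171e+01, -1.26349278e-04,
        4.15743707e-03, -2.75885490e-06]), 'eef_pos': array([ 130.78521806, -508.17002074,  230.73106788]), 'ee_rot': array([ 0.08833108,  0.70154891,  0.08926891, -0.70146832]), 'force': array([-0.10075592,  0.05026341,  0.2048754 ]), 'wrist_torque': array([-0.02255131,  0.01788326,  0.00979297]), 'grip_width': 1.0017695889797493}
scene {'fx': 412.2636162010173, 'fy': 412.2636162010173, 'cx': 316.01332703762216, 'cy': 201.17232912290945, 'xyz': array([ 921.25884578, -383.46677219,  832.37788244]), 'attitude': array([-0.26349577,  0.90698572,  0.31575028, -0.09082207])}
top {'fx': 470.3926937212951, 'fy': 470.3926937212951, 'cx': 317.90064092973165, 'cy': 203.45792833403442, 'xyz': array([ 410.39996671,   17.16495621, 1322.17790392]), 'attitude': array([ 0.05690377, -0.70158247,  0.70766079, -0.06132042])}
```

View pics/top0.png

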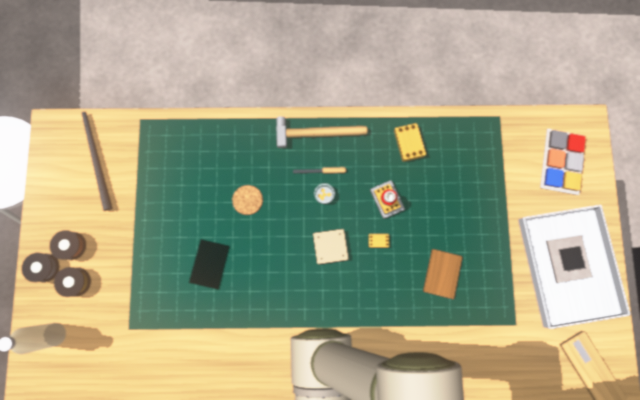

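View pics/scene0.png

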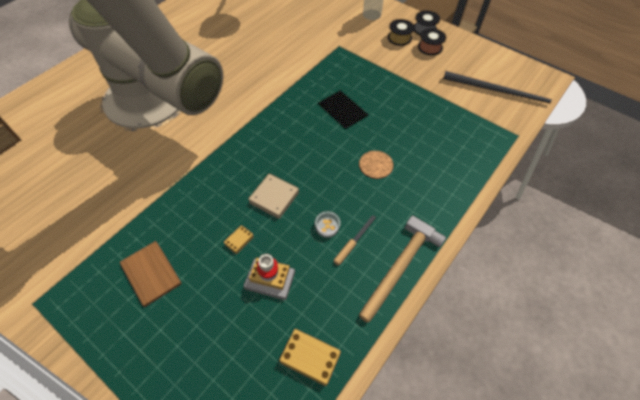

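The top view shows the pile at (388,198), firebrick (331,247), cork (247,200), board (443,274) and pad (210,264). The pot is at (324,194) and the file at (320,170). The decoy brass blocks are at (379,241) and (411,141). The scene view agrees.

```bash
cat > h.py <<'E'
import numpy as np, cv2
from scipy.spatial.transform import Rotation as R
from rig import ctrl, viewer, order
K={n:viewer.calibration(n) for n in("scene","top")}
rot=lambda q:R.from_quat(np.roll(q,-1))
def cast(n,uv,h):
    k=K[n]; uv=np.atleast_2d(uv).astype(float)
    d=np.c_[(uv[:,0]-k["cx"])/k["fx"],(uv[:,1]-k["cy"])/k["fy"],np.ones(len(uv))]
    d=rot(k["attitude"]).apply(d); c=k["xyz"]
    return (c+d*((h-c[2])/d[:,2])[:,None])[:,:2]
def proj(n,p):
    k=K[n]; c=rot(k["attitude"]).inv().apply(np.atleast_2d(p)-k["xyz"])
    return np.c_[c[:,0]/c[:,2]*k["fx"]+k["cx"],c[:,1]/c[:,2]*k["fy"]+k["cy"]]
def blob(n,img,xy,h,cond,r=75):
    """hull (mm, on plane z=h) of the largest region of cond(hsv) within r mm of xy"""
    s=4; big=cv2.resize(img,None,fx=s,fy=s,interpolation=cv2.INTER_CUBIC)
    H=cv2.cvtColor(big,cv2.COLOR_RGB2HSV).astype(int)
    m=cond(H[...,0],H[...,1],H[...,2]).astype(np.uint8)
    t=np.arange(0,6.28,.2); poly=proj(n,np.c_[xy[0]+r*np.cos(t),xy[1]+r*np.sin(t),0*t+h])
    w=np.zeros_like(m); cv2.fillPoly(w,[np.int32((poly+.5)*s)],1)
    cs=cv2.findContours(m&w,cv2.RETR_EXTERNAL,cv2.CHAIN_APPROX_NONE)[0]
    c=max(cs,key=cv2.contourArea)[:,0]
    return cv2.convexHull(cast(n,(c+.5)/s-.5,h).astype(np.float32))
def rect(hull):
    (c,(a,b),th)=cv2.minAreaRect(hull)
    if a<b:a,b,th=b,a,th+90
    return np.round([*c,a,b,(th+90)%180-90],1)   # angle deg of long side in world
def circ(hull):
    (c,(a,b),th)=cv2.fitEllipse(hull); return np.round([*c,a,b],1)
E
python3 - <<'E'
from h import *
for n in K:
    im=viewer.capture(n); cv2.imwrite(f"pics/{n}1.png",im[:,:,::-1])
    H=cv2.cvtColor(im,cv2.COLOR_RGB2HSV)
    for nm,p in dict(fb=(288,-20,20),cork=(420,216,5),wood=(211,-334,12),pad=(240,320,6),mat=(330,-240,0),steel_edge=(424,-180,38),lid=(424,-180,64),cruc=(424,-180,88)).items():
        u=np.int32(proj(n,p)[0]); print(n,nm,u,H[u[1],u[0]])
    f=lambda xy,h,c,r=75: blob(n,im,xy,h,c,r)
    warm=lambda h,s,v:(h<30)&(v>90)
    print("fb",rect(f((288,-20),20,warm,70)))
    print("cork",circ(f((420,216),5,warm,70)))
    print("wood",rect(f((211,-334),12,warm,80)))
    print("pad",rect(f((240,320),6,lambda h,s,v:v<45,85)))
    print("cruc",circ(f((424,-180),88,lambda h,s,v:(s<60)&(v>170),40)))
    print("lid",circ(f((424,-180),64,lambda h,s,v:((h<8)|(h>170))&(s>130)&(v>90),45)))
    print("brass",rect(f((424,-180),38,lambda h,s,v:(h>14)&(h<32)&(s>90)&(v>110),60)))
ims=[]
for n,z in(("top",(388,198)),("scene",(268,275))):
    im=cv2.imread(f"pics/{n}1.png"); ims.append(cv2.resize(im[z[1]-35:z[1]+35,z[0]-35:z[0]+35],(400,400),interpolation=cv2.INTER_CUBIC))
cv2.imwrite("pics/pile1.png",np.hstack(ims))
E
```

```text
scene fb [208 146] [ 17 116 218]
scene cork [307 121] [ 80 156  80]
scene wood [ 86 215] [ 17 114 121]
scene pad [282  72] [ 17 119 215]
scene mat [154 218] [ 81 158  79]
scene steel_edge [197 214] [ 80 163  78]
scene lid [194 208] [ 82 171  76]
scene cruc [191 202] [ 82 157  78]
fb [262.4 -19.9 139.4  88.7  90. ]Traceback (most recent call last):
  File "<stdin>", line 10, in <module>
  File "<stdin>", line 7, in <lambda>
  File "h.py", line 22, in blob
    c=max(cs,key=cv2.contourArea)[:,0]
      ~~~^^^^^^^^^^^^^^^^^^^^^^^^
ValueError: max() iterable argument is empty
```

```bash
cat > m.py <<'E'
from h import *
seed={k:cast("top",p,h)[0] for k,(p,h) in dict(fb=((331,247),20),cork=((247,200),5),wood=((443,274),12),pad=((210,264),6),pile=((389,198),60)).items()}
warm=lambda h,s,v:(h<30)&(v>90)
C=dict(fb=("fb",20,warm,70,rect),cork=("cork",5,warm,65,circ),wood=("wood",12,lambda h,s,v:(h<30)&(v>60),85,rect),pad=("pad",6,lambda h,s,v:v<48,85,rect),
cruc=("pile",88,lambda h,s,v:(s<60)&(v>170),30,circ),lid=("pile",64,lambda h,s,v:((h<8)|(h>170))&(s>130)&(v>90),40,circ),
brass=("pile",38,lambda h,s,v:(h>14)&(h<32)&(s>90)&(v>110),60,rect))
def meas(n,im,k):
    s,h,c,r,f=C[k]
    try: return f(blob(n,im,seed[s],h,c,r))
    except Exception as e: return str(e)[:60]
E
python3 - <<'E'
from m import *
print({k:np.round(v) for k,v in seed.items()})
ims=[]
for n in K:
    im=viewer.capture(n)
    for k in C: print(n,k,meas(n,im,k))
    z=np.int32(proj(n,[*seed["pile"],40])[0]); ims.append(cv2.resize(im[z[1]-35:z[1]+35,z[0]-35:z[0]+35],(400,400),interpolation=cv2.INTER_CUBIC))
cv2.imwrite("pics/pile1.png",np.hstack(ims)[:,:,::-1])
E
```

```text
{'fb': array([508., -27.]), 'cork': array([645., 209.]), 'wood': array([ 432., -335.]), 'pad': array([465., 309.]), 'pile': array([ 637., -186.])}
scene fb [512.1 -25.6  90.5  89.9   7.4]
scene cork [645.6 209.9  86.8  89.2]
scene wood [ 433.4 -334.2  125.9   87.1  -14.6]
scene pad [466.1 310.6 124.3  86.1 -13.8]
scene cruc [ 637.7 -183.    24.9   27.2]
scene lid [ 640.1 -183.8   42.8   47.1]
scene brass [ 641.1 -183.4   74.5   51.8   23.4]
top fb [510.7 -25.8  88.6  87.6 -82.3]
top cork [646.1 209.1  86.4  87.1]
top wood [ 433.  -334.3  122.7   88.8  -14.6]
top pad [487.9 288.9  61.1  41.3 -11.7]
top cruc [ 636.4 -182.4   26.6   28.7]
top lid [ 639.3 -184.    39.7   42.4]
top brass [ 639.9 -183.7   72.9   50.4   22.9]
```

View pics/pile1.png

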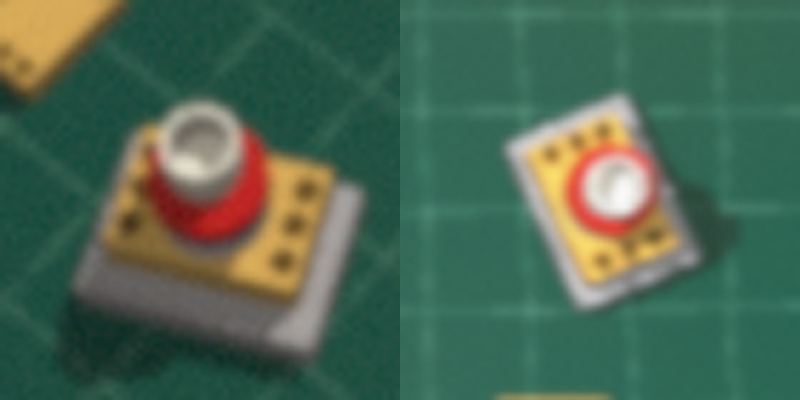

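Both views agree within about 1.5 mm and the sizes match what is given. The zoomed crop shows the pile upright with the crucible on top. Next I write a move planner.

```bash
cat > go.py <<'E'
import sys; from h import *
# go.py x y z jawdeg : tool-axis shift & turn to TCP target
s=ctrl.sense(); M=rot(s["ee_rot"]); p=np.array(s["eef_pos"])
jy=M.as_matrix()[:,1]; cur=np.degrees(np.arctan2(jy[1],jy[0]))
print("t %.2f pos %s jaw %.1f grip %.1fmm F %s j %s"%(s["time_s"],np.round(p,1),cur,85*s["grip_width"],np.round(s["force"],1),np.round(s["joints"],2)))
for a in range(1,len(sys.argv),4):
    x,y,z,j=map(float,sys.argv[a:a+4])
    j=cur+(j-cur+90)%180-90
    c,q=np.cos(np.radians(j)),np.sin(np.radians(j))
    X=np.array([0,0,-1.]);Y=np.array([c,q,0]);T=R.from_matrix(np.c_[X,Y,np.cross(X,Y)])
    d=np.array([x,y,z])-p
    print("shift",np.round(M.inv().apply(d),1),"turn",np.round((M.inv()*T).as_rotvec(degrees=True),1),"dist %.0f"%np.linalg.norm(d))
E
python3 go.py 637 -182.7 180 113
```

```text
t 0.25 pos [ 130.8 -508.3  231.1] jaw -75.6 grip 84.7mm F [-1.3  0.2 -0.4] j [-1.54  0.31  1.5   0.    1.33 -0.22]
shift [  51.3 -189.2 -571.4] turn [-8.6 -0.   0. ] dist 604
```

Call:
carry_out(
  deltas=[
    [-0.2,5,-19,-57,-1,0,0],
    [-0.2,10,-38,-114,-2,0,0],
    [-0.2,15,-57,-171,-3,0,0],
    [-0.2,20,-76,-228,-4,0,0],
    [-0.2,25,-95,-285,-5,0,0],
  ],
  newtons=25,
)

```text
time_s: 0.88
eef_pos: [384.6, -344.2, 206.2]
ee_rot: [0.12, 0.697, 0.119, -0.697]
force: [0.1, 0.2, -0.5]
grip_width: 0.602
```

```bash
python3 go.py 637 -182.7 180 113
```

```text
t 0.88 pos [ 384.6 -344.2  206.2] jaw -70.5 grip 51.2mm F [ 0.1  0.2 -0.5] j [-0.96  0.31  1.56 -0.    1.26  0.27]
shift [  26.2  -68.2 -291.8] turn [-3.5 -0.  -0. ] dist 301
```

Call:
carry_out(
  deltas=[
    [-0.2,6,-16,-70,-1,0,0],
    [-0.2,12,-33,-140,-2,0,0],
    [-0.2,18,-50,-210,-3,0,0],
    [-0.2,26,-68,-292,-3.5,0,0],
    [-0.2,26,-68,-292,-3.5,0,0],
  ],
)

```text
time_s: 1.5
eef_pos: [637.5, -182.4, 179.8]
ee_rot: [-0.141, -0.693, -0.141, 0.693]
force: [-1.1, -0.4, -0.1]
grip_width: 0.599
```

```bash
python3 go.py 637 -182.7 69 113
```

```text
t 1.50 pos [ 637.5 -182.4  179.8] jaw -67.0 grip 50.9mm F [-1.1 -0.4 -0.1] j [-0.45  0.66  1.1   0.    1.38  0.71]
shift [1.108e+02 1.000e-01 6.000e-01] turn [-0.  0.  0.] dist 111
```

Call:
carry_out(
  deltas=[
    [-0.2,35,0,0,0,0,0],
    [-0.2,70,0,0.5,0,0,0],
    [-0.2,95,0,0.5,0,0,0],
    [-0.2,111,0,0.5,0,0,0],
    [-0.2,111,0,0.5,0,0,0],
  ],
)

```text
time_s: 2.12
eef_pos: [635.1, -184.2, 68.5]
ee_rot: [-0.14, -0.693, -0.141, 0.693]
force: [0.4, -0.4, 0.1]
grip_width: 0.602
```

Call:
carry_out(
  deltas=[
    [0.2,0,0,0,0,0,0],
    [0.5,0,0,0,0,0,0],
    [0.5,0,0,0,0,0,0],
    [0.5,0,0,0,0,0,0],
    [0.5,0,0,0,0,0,0],
  ],
  newtons=25,
)

```text
time_s: 2.75
eef_pos: [636.1, -184.7, 70.7]
ee_rot: [0.141, 0.694, 0.14, -0.692]
force: [-1.0, 0.1, 6.2]
grip_width: 0.316
```

```bash
python3 go.py 637 -182.7 69 113
```

```text
t 2.75 pos [ 636.1 -184.7   70.7] jaw -67.1 grip 26.9mm F [-1.   0.1  6.2] j [-0.46  0.76  1.22  0.    1.16  0.71]
shift [ 1.7 -1.4 -1.6] turn [-0.1 -0.1 -0.1] dist 3
```

Call:
carry_out(
  deltas=[
    [0.5,-10,0,0,0,0,0],
    [0.5,-30,0,0,0,0,0],
    [0.5,-60,0,0,0,0,0],
    [0.5,-90,0,0,0,0,0],
    [0.5,-90,0,0,0,0,0],
  ],
)

```text
time_s: 3.38
eef_pos: [636.3, -184.8, 162.2]
ee_rot: [0.142, 0.694, 0.139, -0.692]
force: [-0.3, -0.6, -0.2]
grip_width: 0.315
```

```bash
python3 go.py 511.3 -25.7 110 113; python3 - <<'E'
from m import *
ims=[]
for n in K:
    im=viewer.capture(n)
    for k in("lid","brass"): print(n,k,meas(n,im,k))
    z=np.int32(proj(n,[*seed["pile"],80])[0]); ims.append(cv2.resize(im[z[1]-45:z[1]+45,z[0]-45:z[0]+45],(400,400),interpolation=cv2.INTER_CUBIC))
cv2.imwrite("pics/c2.png",np.hstack(ims)[:,:,::-1])
E
```

```text
t 3.38 pos [ 636.3 -184.8  162.2] jaw -67.1 grip 26.8mm F [-0.3 -0.6 -0.2] j [-0.46  0.67  1.13  0.    1.34  0.71]
shift [  51.2 -195.4   53.3] turn [-0.1 -0.2 -0.2] dist 209
scene lid [ 640.1 -184.1   44.    46.7]
scene brass [ 640.9 -183.5   74.7   51.9   23.3]
top lid max() iterable argument is empty
top brass max() iterable argument is empty
```

View pics/c2.png

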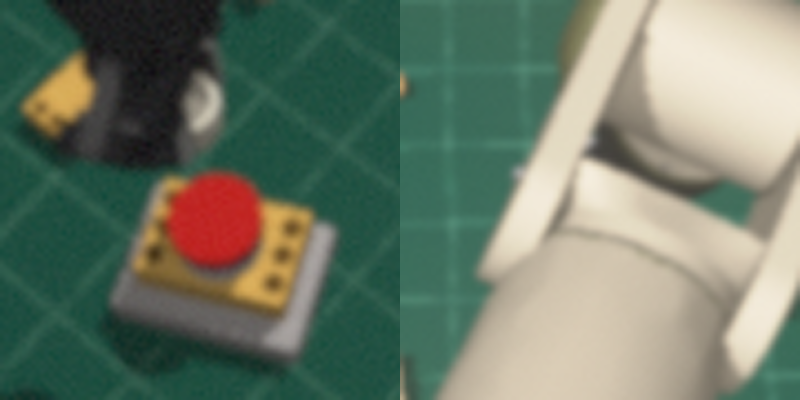

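Call:
carry_out(
  deltas=[
    [0.5,5,-40,11,0,0,0],
    [0.5,15,-90,25,0,0,0],
    [0.5,30,-140,38,0,0,0],
    [0.5,45,-180,50,0,0,0],
    [0.5,52,-195,55,0,0,0],
  ],
)

```text
time_s: 4.1
eef_pos: [506.4, -24.3, 105.6]
ee_rot: [-0.14, -0.692, -0.142, 0.694]
force: [0.6, 0.2, -0.0]
grip_width: 0.312
```

```bash
python3 go.py 509.8 -26.3 28 113
```

```text
t 4.10 pos [506.4 -24.3 105.6] jaw -67.0 grip 26.6mm F [ 0.6  0.2 -0. ] j [-0.28  0.41  1.71  0.    1.02  0.89]
shift [77.5  3.3 -2.5] turn [0.  0.2 0.1] dist 78
```

Call:
carry_out(
  deltas=[
    [0.5,0,0,0,0,0,0],
    [0.5,20,0,0,0,0,0],
    [0.5,40,0,0,0,0,0],
    [0.5,50,0,0,0,0,0],
    [0.5,50,0,0,0,0,0],
  ],
)

```text
time_s: 4.72
eef_pos: [508.8, -26.6, 56.9]
ee_rot: [-0.14, -0.693, -0.141, 0.693]
force: [0.8, -0.6, 0.0]
grip_width: 0.31
```

```bash
python3 go.py 509.8 -26.3 28 113
```

```text
t 4.72 pos [508.8 -26.6  56.9] jaw -67.1 grip 26.4mm F [ 0.8 -0.6  0. ] j [-0.28  0.49  1.74 -0.    0.91  0.89]
shift [28.9  0.1 -1. ] turn [-0.1  0.   0. ] dist 29
```

Call:
carry_out(
  deltas=[
    [0.5,12,0,-1,0,0,0],
    [0.5,20,0,-1,0,0,0],
    [0.5,25,0,-1,0,0,0],
    [0.5,28,0,-1,0,0,0],
    [0.5,28,0,-1,0,0,0],
  ],
)

```text
time_s: 5.35
eef_pos: [509.7, -25.8, 29.2]
ee_rot: [-0.141, -0.693, -0.141, 0.693]
force: [0.5, 0.2, -0.9]
grip_width: 0.314
```

Call:
carry_out(
  deltas=[
    [0.5,0.5,0,0,0,0,0],
    [0.5,1,0,0,0,0,0],
    [0.5,1,0,0,0,0,0],
    [0.5,1,0,0,0,0,0],
    [0.5,1,0,0,0,0,0],
  ],
)

```text
time_s: 5.98
eef_pos: [509.7, -25.8, 28.3]
ee_rot: [0.141, 0.693, 0.141, -0.693]
force: [-0.1, -0.2, -0.1]
grip_width: 0.308
```

```bash
python3 go.py 509.8 -26.3 27 113;python3 - <<'E'
from m import *
im=viewer.capture("scene")
z=np.int32(proj("scene",[*seed["fb"],30])[0]); 
cv2.imwrite("pics/c3.png",cv2.resize(im[z[1]-35:z[1]+35,z[0]-35:z[0]+35],(500,500),interpolation=cv2.INTER_CUBIC)[:,:,::-1])
C["cr"]=("fb",44,C["cruc"][2],30,circ)
E
```

```text
t 5.97 pos [509.7 -25.8  28.3] jaw -67.1 grip 26.2mm F [-0.1 -0.2 -0.1] j [-0.28  0.54  1.76  0.    0.84  0.89]
shift [1.3 0.4 0.1] turn [-0.1 -0.   0. ] dist 1
```

View pics/c3.png

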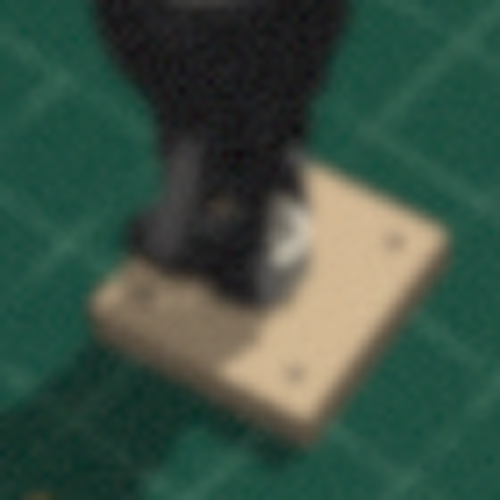

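Call:
carry_out(
  deltas=[
    [0.5,0.5,0,0,0,0,0],
    [0.5,1,0,0,0,0,0],
    [0.5,1.5,0,0,0,0,0],
    [0.5,2,0,0,0,0,0],
    [0.5,2,0,0,0,0,0],
  ],
)

```text
time_s: 6.65
eef_pos: [509.8, -25.8, 26.7]
ee_rot: [0.141, 0.693, 0.141, -0.693]
force: [-2.8, 0.4, 6.0]
grip_width: 0.31
```

Call:
carry_out(
  deltas=[
    [0.3,0,0,0,0,0,0],
    [0.2,0,0,0,0,0,0],
    [0,0,0,0,0,0,0],
    [-0.2,0,0,0,0,0,0],
    [-0.2,0,0,0,0,0,0],
  ],
)

```text
time_s: 7.28
eef_pos: [509.7, -25.8, 26.3]
ee_rot: [0.141, 0.693, 0.141, -0.693]
force: [0.3, 0.8, 0.4]
grip_width: 0.598
```

Call:
carry_out(
  deltas=[
    [-0.2,-10,0,0,0,0,0],
    [-0.2,-40,0,0,0,0,0],
    [-0.2,-80,0,0,0,0,0],
    [-0.3,-120,0,0,0,0,0],
    [-0.4,-120,0,0,0,0,0],
  ],
)

```text
time_s: 7.9
eef_pos: [511.1, -26.1, 149.6]
ee_rot: [0.142, 0.695, 0.14, -0.691]
force: [0.0, -0.3, -1.2]
grip_width: 0.7
```

```bash
python3 go.py 639.7 -184 130 113; python3 - <<'E'
from m import *
C["cr"]=("fb",44,C["cruc"][2],50,circ)
for n in K:
    im=viewer.capture(n)
    for k in("fb","cr","lid","brass"): print(n,k,meas(n,im,k))
E
```

```text
t 7.90 pos [511.1 -26.1 149.6] jaw -67.1 grip 59.5mm F [ 0.  -0.3 -1.2] j [-0.28  0.36  1.66  0.    1.12  0.89]
shift [ 20.7 195.4 -56.8] turn [-0.1 -0.3 -0.2] dist 205
scene fb [512.3 -26.   90.7  90.7 -82.4]
scene cr [512.  -25.2  29.3  31.1]
scene lid [ 640.1 -184.1   44.    46.6]
scene brass [ 641.  -183.6   74.5   52.3   23.4]
top fb [508.1 -26.9 139.8 139.1  44.1]
top cr [508.  -27.1  99.9 100.3]
top lid [ 639.5 -185.1   40.6   43.9]
top brass [ 639.9 -183.9   72.8   51.    23.4]
```

Call:
carry_out(
  deltas=[
    [-0.4,5,50,-14,0,0,0],
    [-0.4,10,100,-28,0,0,0],
    [-0.4,15,150,-43,0,0,0],
    [-0.4,20,195.4,-57,0,0,0],
    [-0.4,20,195.4,-57,0,0,0],
  ],
)

```text
time_s: 8.62
eef_pos: [638.3, -185.6, 123.1]
ee_rot: [-0.139, -0.692, -0.14, 0.694]
force: [0.1, -0.5, -1.1]
grip_width: 0.701
```

Call:
carry_out(
  deltas=[
    [-0.4,0,0,0,0,0,0],
    [-0.4,20,0,0,0,0,0],
    [-0.4,45,0,0,0,0,0],
    [-0.4,60,0,0,0,0,0],
    [-0.4,60,0,0,0,0,0],
  ],
)

```text
time_s: 9.25
eef_pos: [637.8, -182.8, 65.6]
ee_rot: [-0.14, -0.692, -0.141, 0.693]
force: [0.8, -0.5, 0.5]
grip_width: 0.7
```

```bash
python3 go.py 639.7 -184.4 40.5 113
```

```text
t 9.25 pos [ 637.8 -182.8   65.6] jaw -67.0 grip 59.5mm F [ 0.8 -0.5  0.5] j [-0.46  0.77  1.22  0.    1.16  0.71]
shift [25.1  2.2 -1.2] turn [-0.   0.1  0.1] dist 25
```

Call:
carry_out(
  deltas=[
    [-0.4,10,2,-1,0,0,0],
    [-0.4,20,2,-1,0,0,0],
    [-0.4,24.5,2,-1,0,0,0],
    [-0.4,24.5,2,-1,0,0,0],
    [-0.4,24.5,2,-1,0,0,0],
  ],
)

```text
time_s: 9.88
eef_pos: [640.2, -185.1, 42.1]
ee_rot: [0.141, 0.693, 0.14, -0.693]
force: [-0.1, 0.2, -0.6]
grip_width: 0.697
```

```bash
python3 go.py 639.7 -184.4 40.5 113
```

```text
t 9.88 pos [ 640.2 -185.1   42.1] jaw -67.1 grip 59.3mm F [-0.1  0.2 -0.6] j [-0.46  0.8   1.22  0.    1.12  0.71]
shift [ 1.6 -0.9  0.2] turn [-0.1 -0.  -0. ] dist 2
```

Good; close on the tin at this height (pads 42–64).

Call:
carry_out(
  deltas=[
    [-0.2,0,-0.5,0,0,0,0],
    [0,0,-0.5,0,0,0,0],
    [0.1,0,-0.5,0,0,0,0],
    [0.1,0,-0.5,0,0,0,0],
    [0.1,0,-0.5,0,0,0,0],
  ],
  newtons=30,
)

```text
time_s: 10.5
eef_pos: [640.0, -184.6, 42.3]
ee_rot: [0.141, 0.693, 0.14, -0.693]
force: [-1.8, 1.9, 5.6]
grip_width: 0.505
```

Call:
carry_out(
  deltas=[
    [0.1,-10,0,0,0,0,0],
    [0.1,-30,0,0,0,0,0],
    [0.1,-60,0,0,0,0,0],
    [0.1,-90,0,0,0,0,0],
    [0.1,-90,0,0,0,0,0],
  ],
)

```text
time_s: 11.12
eef_pos: [641.0, -185.1, 135.4]
ee_rot: [0.142, 0.695, 0.139, -0.691]
force: [0.2, -0.1, -1.3]
grip_width: 0.503
```

```bash
python3 go.py 645.8 209.5 130 113; python3 - <<'E'
from m import *
ims=[]
for n in K:
    im=viewer.capture(n)
    for k in("cork","brass"): print(n,k,meas(n,im,k))
    z=np.int32(proj(n,[*seed["pile"],80])[0]); ims.append(cv2.resize(im[z[1]-45:z[1]+45,z[0]-45:z[0]+45],(400,400),interpolation=cv2.INTER_CUBIC))
cv2.imwrite("pics/c4.png",ims[0][:,:,::-1])
E
```

```text
t 11.12 pos [ 641.  -185.1  135.4] jaw -67.1 grip 42.7mm F [ 0.2 -0.1 -1.3] j [-0.46  0.7   1.14 -0.    1.29  0.71]
shift [   4.3 -361.6 -158.2] turn [-0.1 -0.2 -0.3] dist 395
scene cork [645.6 209.9  86.7  89.1]
scene brass [ 640.9 -183.7   74.7   52.    23.7]
top cork [646.1 209.1  86.4  87.1]
top brass max() iterable argument is empty
```

View pics/c4.png

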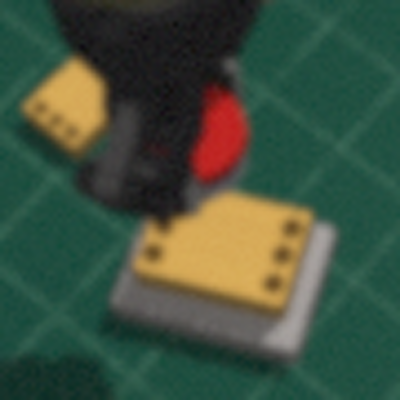

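Call:
carry_out(
  deltas=[
    [0.1,0,-25,-11,0,0,0],
    [0.1,0,-70,-31,0,0,0],
    [0.1,0,-120,-53,0,0,0],
    [0.1,0,-170,-75,0,0,0],
    [0.1,0,-220,-96,0,0,0],
  ],
)

```text
time_s: 11.85
eef_pos: [641.8, 57.2, 130.4]
ee_rot: [-0.14, -0.692, -0.141, 0.694]
force: [0.5, -0.3, -1.1]
grip_width: 0.504
```

```bash
python3 go.py 645.8 209.5 100 113
```

```text
t 11.85 pos [641.8  57.2 130.4] jaw -67.1 grip 42.9mm F [ 0.5 -0.3 -1.1] j [-0.09  0.66  1.23 -0.    1.25  1.08]
shift [  30.4 -138.7  -63. ] turn [-0.1  0.1  0.1] dist 155
```

Call:
carry_out(
  deltas=[
    [0.1,5,-45,-20,0,0,0],
    [0.1,10,-90,-41,0,0,0],
    [0.1,20,-125,-57,0,0,0],
    [0.1,30,-139,-63,0,0,0],
    [0.1,30,-139,-63,0,0,0],
  ],
)

```text
time_s: 12.48
eef_pos: [645.6, 208.1, 99.9]
ee_rot: [-0.141, -0.692, -0.141, 0.694]
force: [0.5, -0.4, -1.2]
grip_width: 0.505
```

Call:
carry_out(
  deltas=[
    [0.1,0,0,0,0,0,0],
    [0.1,20,0,0,0,0,0],
    [0.1,45,0,0,0,0,0],
    [0.1,65,0,0,0,0,0],
    [0.1,65,0,0,0,0,0],
  ],
)

```text
time_s: 13.1
eef_pos: [645.9, 207.1, 35.5]
ee_rot: [-0.14, -0.692, -0.14, 0.694]
force: [0.4, 0.1, -0.2]
grip_width: 0.5
```

```bash
python3 go.py 645.8 209.5 10 113
```

```text
t 13.10 pos [645.9 207.1  35.5] jaw -67.1 grip 42.5mm F [ 0.4  0.1 -0.2] j [ 0.14  0.84  1.17 -0.    1.13  1.31]
shift [25.5 -2.2 -0.9] turn [-0.1  0.1  0. ] dist 26
```

Call:
carry_out(
  deltas=[
    [0.1,10,-2,-1,0,0,0],
    [0.1,18,-2,-1,0,0,0],
    [0.1,23,-2,-1,0,0,0],
    [0.1,23,-2,-1,0,0,0],
    [0.1,23,-2,-1,0,0,0],
  ],
)

```text
time_s: 13.72
eef_pos: [646.8, 210.3, 14.1]
ee_rot: [0.141, 0.693, 0.141, -0.693]
force: [-0.5, -1.2, -1.0]
grip_width: 0.501
```

```bash
python3 go.py 645.8 209.5 9.3 113
```

```text
t 13.72 pos [646.8 210.3  14.1] jaw -67.1 grip 42.6mm F [-0.5 -1.2 -1. ] j [ 0.14  0.87  1.18 -0.    1.1   1.31]
shift [4.8 0.3 1.2] turn [-0.1 -0.  -0. ] dist 5
```

Call:
carry_out(
  deltas=[
    [0.1,2,0,1,0,0,0],
    [0.1,3.5,0,1,0,0,0],
    [0.1,4.5,0,1,0,0,0],
    [0.1,5,0,1,0,0,0],
    [0.1,5,0,1,0,0,0],
  ],
)

```text
time_s: 14.35
eef_pos: [645.7, 209.8, 9.3]
ee_rot: [-0.141, -0.693, -0.141, 0.693]
force: [-4.1, -0.3, 4.0]
grip_width: 0.502
```

Call:
carry_out(
  deltas=[
    [-0.05,0,0,0,0,0,0],
    [-0.1,0,0,0,0,0,0],
    [-0.25,0,0,0,0,0,0],
    [-0.4,0,0,0,0,0,0],
    [-0.4,0,0,0,0,0,0],
  ],
)

```text
time_s: 14.98
eef_pos: [645.7, 209.8, 8.8]
ee_rot: [0.14, 0.693, 0.141, -0.693]
force: [0.2, -0.6, -0.1]
grip_width: 0.697
```

Call:
carry_out(
  deltas=[
    [-0.4,-10,0,0,0,0,0],
    [-0.4,-40,0,0,0,0,0],
    [-0.4,-80,0,0,0,0,0],
    [-0.5,-110,40,18,0,0,0],
    [-0.5,-110,90,40,0,0,0],
  ],
)

```text
time_s: 15.6
eef_pos: [645.0, 111.1, 122.5]
ee_rot: [0.142, 0.695, 0.141, -0.691]
force: [0.8, -0.1, 0.2]
grip_width: 0.745
```

```bash
python3 go.py 640.4 -183.6 110 113.4; python3 - <<'E'
from m import *
C["tin"]=("cork",31,C["lid"][2],40,circ); C["cr"]=("fb",44,C["cruc"][2],30,circ)
C["steel"]=("pile",18,lambda h,s,v:((h<35)|(s<70))&(v>70),65,rect)
for n in K:
    im=viewer.capture(n)
    for k in("tin","brass","steel","cr","fb","pad"): print(n,k,meas(n,im,k))
E
```

```text
t 15.60 pos [645.  111.1 122.5] jaw -67.0 grip 63.4mm F [ 0.8 -0.1  0.2] j [-0.01  0.69  1.21  0.    1.24  1.16]
shift [ 12.5 269.3 119.6] turn [-0.4 -0.3 -0.1] dist 295
scene tin [646.2 207.8  43.1  49.6]
scene brass [ 641.2 -183.6   74.1   52.2   23.7]
scene steel [ 642.3 -185.9   96.1   77.9   23.3]
scene cr [512.1 -25.   28.7  31.2]
scene fb [512.3 -25.8  90.6  90.5   7.4]
scene pad [474.5 303.4 151.5  97.    2.4]
top tin max() iterable argument is empty
top brass [ 640.3 -183.6   71.8   50.7   22.9]
top steel [ 642.5 -186.9   97.1   73.2   23. ]
top cr [508.  -27.1  60.1  60.5]
top fb [510.7 -25.8  88.8  87.6 -82.3]
top pad max() iterable argument is empty
```

Call:
carry_out(
  deltas=[
    [-0.5,0,55,24,0,0,0],
    [-0.5,0,110,49,0,0,0],
    [-0.5,0,165,73,0,0,0],
    [-0.5,0,220,98,0,0,0],
    [-0.5,12,269,120,-0.5,0,0],
  ],
)

```text
time_s: 16.32
eef_pos: [638.6, -185.0, 108.3]
ee_rot: [0.144, 0.693, 0.143, -0.692]
force: [0.8, -0.4, 0.3]
grip_width: 0.75
```

Call:
carry_out(
  deltas=[
    [-0.5,0,0,0,0,0,0],
    [-0.5,20,0,0,0,0,0],
    [-0.5,45,0,0,0,0,0],
    [-0.5,60,0,0,0,0,0],
    [-0.5,60,0,0,0,0,0],
  ],
)

```text
time_s: 16.95
eef_pos: [638.0, -182.2, 46.3]
ee_rot: [-0.143, -0.692, -0.144, 0.693]
force: [0.5, -1.0, 0.5]
grip_width: 0.749
```

```bash
python3 go.py 640.6 -183.6 19 113.3
```

```text
t 16.95 pos [ 638.  -182.2   46.3] jaw -66.5 grip 63.7mm F [ 0.5 -1.   0.5] j [-0.45  0.79  1.23  0.    1.12  0.71]
shift [27.3  2.4 -1.8] turn [0.2 0.1 0.1] dist 27
```

Call:
carry_out(
  deltas=[
    [-0.5,12,1.5,0,0.2,0,0],
    [-0.5,20,1.5,0,0.2,0,0],
    [-0.5,24,1.5,0,0.2,0,0],
    [-0.5,24,1.5,0,0.2,0,0],
    [-0.5,24,1.5,0,0.2,0,0],
  ],
)

```text
time_s: 17.58
eef_pos: [638.9, -184.6, 23.1]
ee_rot: [0.142, 0.693, 0.142, -0.692]
force: [0.2, 0.1, 0.4]
grip_width: 0.75
```

```bash
python3 go.py 640.6 -183.6 19 113.3
```

```text
t 17.57 pos [ 638.9 -184.6   23.1] jaw -66.8 grip 63.7mm F [0.2 0.1 0.4] j [-0.46  0.82  1.24  0.    1.08  0.71]
shift [ 4.1 -0.3 -1.9] turn [-0.1 -0.  -0. ] dist 5
```

Lower 4 mm, then close at 60 N.

Call:
carry_out(
  deltas=[
    [-0.5,2,0,-2,0,0,0],
    [-0.5,3.5,0,-2,0,0,0],
    [-0.5,3.5,0,-2,0,0,0],
    [-0.3,3.5,0,-2,0,0,0],
    [-0.2,3.5,0,-2,0,0,0],
  ],
  newtons=60,
)

```text
time_s: 18.2
eef_pos: [640.6, -183.8, 19.4]
ee_rot: [0.142, 0.693, 0.142, -0.693]
force: [0.0, 0.9, 0.6]
grip_width: 0.598
```

Call:
carry_out(
  deltas=[
    [-0.1,0,0,0,0,0,0],
    [0,0,0,0,0,0,0],
    [0,0,0,0,0,0,0],
    [0,0,0,0,0,0,0],
    [0,0,0,0,0,0,0],
  ],
)

```text
time_s: 18.82
eef_pos: [640.7, -183.6, 19.8]
ee_rot: [0.142, 0.693, 0.142, -0.693]
force: [-3.6, 1.9, 5.7]
grip_width: 0.549
```

```bash
python3 go.py 640.6 -183.6 19 113.3
```

```text
t 18.82 pos [ 640.7 -183.6   19.8] jaw -66.8 grip 46.7mm F [-3.6  1.9  5.7] j [-0.45  0.83  1.23  0.    1.08  0.71]
shift [ 0.8 -0.1  0.1] turn [-0.1 -0.  -0. ] dist 1
```

Call:
carry_out(
  deltas=[
    [0,-5,0,0,0,0,0],
    [0,-15,0,0,0,0,0],
    [0,-35,0,0,0,0,0],
    [0,-60,0,0,0,0,0],
    [0,-80,0,0,0,0,0],
  ],
)

```text
time_s: 19.45
eef_pos: [640.9, -183.9, 101.7]
ee_rot: [0.143, 0.693, 0.142, -0.692]
force: [0.4, -0.7, -5.9]
grip_width: 0.547
```

```bash
python3 go.py 433.2 -334.2 90 75.4; python3 - <<'E'
from m import *
im=viewer.capture("scene")
C["steel"]=("pile",18,lambda h,s,v:((s<70))&(v>70),65,rect)
print(meas("scene",im,"steel"),meas("scene",im,"wood"))
z=np.int32(proj("scene",[*seed["pile"],60])[0])
cv2.imwrite("pics/c5.png",cv2.resize(im[z[1]-50:z[1]+50,z[0]-50:z[0]+50],(400,400),interpolation=cv2.INTER_CUBIC)[:,:,::-1])
E
```

```text
t 19.45 pos [ 640.9 -183.9  101.7] jaw -66.8 grip 46.5mm F [ 0.4 -0.7 -5.9] j [-0.45  0.74  1.18 -0.    1.23  0.71]
shift [ 11.5  56.2 250.2] turn [37.8 -0.1 -0.1] dist 257
[ 641.4 -182.    96.5   81.7   21.1] [ 432.9 -333.5  127.3   86.8  -14.9]
```

View pics/c5.png

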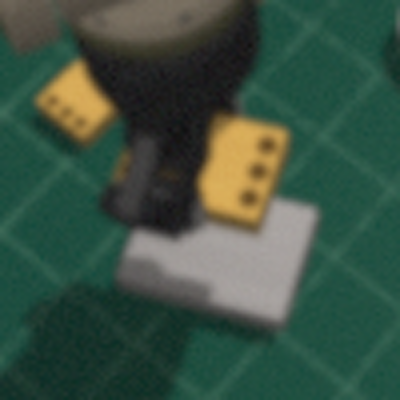

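Brass held level (5.9 N ≈ weight). Carry it to the board with the turn.

Call:
carry_out(
  deltas=[
    [0,0,6,25,4,0,0],
    [0,0,16,75,12,0,0],
    [0,0,29,130,20,0,0],
    [0,0,42,185,29,0,0],
    [0,0,54,230,36,0,0],
  ],
)

```text
time_s: 20.12
eef_pos: [448.9, -325.2, 100.0]
ee_rot: [-0.08, 0.703, -0.081, -0.702]
force: [0.3, -0.6, -6.4]
grip_width: 0.545
```

Call:
carry_out(
  deltas=[
    [0,0,0,0,0,0,0],
    [0,0,0,0,0,0,0],
    [0,10,0,0,0,0,0],
    [0,20,0,0,0,0,0],
    [0,20,0,0,0,0,0],
  ],
)

```text
time_s: 20.75
eef_pos: [450.4, -323.2, 78.0]
ee_rot: [0.079, -0.702, 0.078, 0.703]
force: [-0.6, 0.4, -6.1]
grip_width: 0.547
```

```bash
python3 go.py 433.2 -334.0 50 75.4
```

```text
t 20.75 pos [ 450.4 -323.2   78. ] jaw -102.7 grip 46.5mm F [-0.6  0.4 -6.1] j [-0.83  0.54  1.59 -0.    1.01  0.96]
shift [28.  14.3 14.3] turn [1.9 0.1 0.1] dist 35
```

Call:
carry_out(
  deltas=[
    [0,5,5,5,1,0,0],
    [0,15,11,11,1.9,0,0],
    [0,28,14.3,14.3,1.9,0,0],
    [0,38,14.3,14.3,1.9,0,0],
    [0,40,14.3,14.3,1.9,0,0],
  ],
)

```text
time_s: 21.38
eef_pos: [433.2, -334.5, 38.3]
ee_rot: [0.091, -0.701, 0.09, 0.702]
force: [0.1, 0.7, -7.0]
grip_width: 0.542
```

Call:
carry_out(
  deltas=[
    [0,5,0,0,0,0,0],
    [0,10,0,0,0,0,0],
    [0,15,0,0,0,0,0],
    [0,15,0,0,0,0,0],
    [0,15,0,0,0,0,0],
  ],
)

```text
time_s: 22.0
eef_pos: [433.5, -334.9, 24.4]
ee_rot: [-0.09, 0.701, -0.09, -0.701]
force: [0.0, -0.1, -5.5]
grip_width: 0.55
```

```bash
python3 go.py 433.2 -334.0 13.8 75.4
```

```text
t 22.00 pos [ 433.5 -334.9   24.4] jaw -104.7 grip 46.8mm F [ 0.  -0.1 -5.5] j [-0.87  0.61  1.64  0.    0.89  0.96]
shift [10.6 -0.8  0.6] turn [-0.1 -0.  -0. ] dist 11
```

Call:
carry_out(
  deltas=[
    [0,3,-0.5,0.5,0,0,0],
    [0,6,-0.5,0.5,0,0,0],
    [0,8,-0.5,0.5,0,0,0],
    [0,9,-0.5,0.5,0,0,0],
    [0,9.5,-0.5,0.5,0,0,0],
  ],
)

```text
time_s: 22.62
eef_pos: [433.1, -334.2, 14.7]
ee_rot: [0.09, -0.701, 0.09, 0.701]
force: [-0.9, -1.0, -5.7]
grip_width: 0.549
```

Call:
carry_out(
  deltas=[
    [0,0.3,0,0,0,0,0],
    [0,0.6,0,0,0,0,0],
    [0,0.9,0,0,0,0,0],
    [0,1.2,0,0,0,0,0],
    [0,1.2,0,0,0,0,0],
  ],
)

```text
time_s: 23.25
eef_pos: [433.1, -334.2, 13.8]
ee_rot: [-0.09, 0.701, -0.09, -0.701]
force: [-0.9, 0.3, -3.1]
grip_width: 0.544
```

```bash
python3 go.py 433.2 -334.0 13.8 75.4
```

```text
t 23.25 pos [ 433.1 -334.2   13.8] jaw -104.7 grip 46.3mm F [-0.9  0.3 -3.1] j [-0.87  0.63  1.65 -0.    0.86  0.96]
shift [-0.  -0.3 -0.1] turn [-0.1 -0.  -0. ] dist 0
```

Just touching; press a hair more, release to 64 mm, rise.

Call:
carry_out(
  deltas=[
    [0,0.4,0,0,0,0,0],
    [0,0.6,0,0,0,0,0],
    [-0.15,0.6,0,0,0,0,0],
    [-0.3,0.6,0,0,0,0,0],
    [-0.5,0.6,0,0,0,0,0],
  ],
)

```text
time_s: 23.88
eef_pos: [433.2, -334.4, 13.1]
ee_rot: [-0.09, 0.701, -0.09, -0.701]
force: [0.4, -0.7, -0.2]
grip_width: 0.751
```

Call:
carry_out(
  deltas=[
    [-0.5,0,0,0,0,0,0],
    [-0.5,-15,0,0,0,0,0],
    [-0.5,-45,0,0,0,0,0],
    [-0.6,-85,0,0,0,0,0],
    [-0.8,-100,0,0,0,0,0],
  ],
)

```text
time_s: 24.5
eef_pos: [433.7, -334.9, 116.0]
ee_rot: [-0.089, 0.702, -0.091, -0.7]
force: [0.8, 0.5, 0.5]
grip_width: 0.898
```

```bash
python3 go.py 640 -183.6 110 113.4; python3 - <<'E'
from m import *
C["tin"]=("cork",31,C["lid"][2],40,circ); C["br"]=("wood",32,C["brass"][2],70,rect)
C["steel"]=("pile",18,lambda h,s,v:(s<70)&(v>70),65,rect);C["steel2"]=("pile",18,lambda h,s,v:(s<70)&(v>125),65,rect)
ims=[]
for n in K:
    im=viewer.capture(n)
    for k in("tin","br","wood","steel","steel2","pad"): print(n,k,meas(n,im,k))
    z=np.int32(proj(n,[*seed["pile"],10])[0]); ims.append(cv2.resize(im[z[1]-30:z[1]+30,z[0]-30:z[0]+30],(400,400),interpolation=cv2.INTER_CUBIC))
cv2.imwrite("pics/c6.png",np.hstack(ims)[:,:,::-1])
E
```

```text
t 24.50 pos [ 433.7 -334.9  116. ] jaw -104.7 grip 76.3mm F [0.8 0.5 0.5] j [-0.87  0.48  1.58 -0.    1.08  0.96]
shift [   6.  -198.6 -161.2] turn [-38.1  -0.1  -0.2] dist 256
scene tin [646.3 207.8  43.   49.6]
scene br [ 438.2 -334.9   93.1   56.1  -12.1]
scene wood [ 433.5 -334.2  126.1   87.   -14.6]
scene steel [ 643.2 -188.2   96.3   72.8   22.9]
scene steel2 [ 642.1 -186.3   90.    63.9   22.8]
scene pad [466.2 310.7 123.8  86.2 -13.7]
top tin [645.1 207.   42.   45.1]
top br [ 425.9 -307.9   39.8   20.8  -34.5]
top wood [ 419.5 -352.1  154.2  132.1  -13.2]
top steel [ 642.7 -187.5   97.3   73.2   23. ]
top steel2 [ 643.3 -186.    94.9   70.4   23.4]
top pad [494.5 290.8  50.1  48.   77.7]
```

View pics/c6.png

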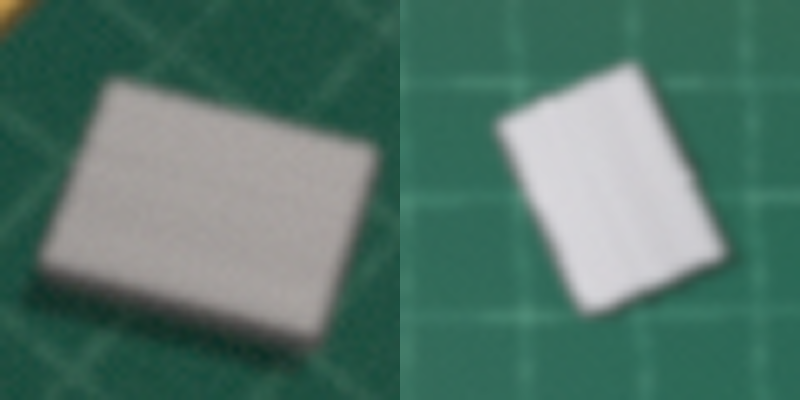

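Call:
carry_out(
  deltas=[
    [-0.8,0,-40,-32,-7,0,0],
    [-0.8,0,-85,-69,-15,0,0],
    [-0.8,0,-130,-105,-24,0,0],
    [-0.8,0,-175,-142,-33,0,0],
    [-0.8,3,-198,-163,-38,0,0],
  ],
)

```text
time_s: 25.22
eef_pos: [642.1, -181.5, 108.1]
ee_rot: [-0.144, -0.692, -0.145, 0.693]
force: [-0.1, -1.2, -0.1]
grip_width: 0.899
```

Call:
carry_out(
  deltas=[
    [-0.8,0,0,0,0,0,0],
    [-0.8,20,0,0,0,0,0],
    [-0.8,50,0,0,0,0,0],
    [-0.8,65,0,0,0,0,0],
    [-0.8,65,0,0,0,0,0],
  ],
)

```text
time_s: 25.85
eef_pos: [640.0, -184.2, 43.9]
ee_rot: [-0.142, -0.692, -0.143, 0.693]
force: [0.2, -0.3, 0.4]
grip_width: 0.903
```

```bash
python3 go.py 641.9 -186.2 -2 113
```

```text
t 25.85 pos [ 640.  -184.2   43.9] jaw -66.7 grip 76.8mm F [ 0.2 -0.3  0.4] j [-0.46  0.8   1.22 -0.    1.12  0.71]
shift [45.9  2.6 -1. ] turn [0.3 0.1 0.1] dist 46
```

Call:
carry_out(
  deltas=[
    [-0.8,10,1.5,0,0.3,0,0],
    [-0.8,20,1.5,0,0.3,0,0],
    [-0.8,25,1.5,0,0.3,0,0],
    [-0.8,25,1.5,0,0.3,0,0],
    [-0.8,25,1.5,0,0.3,0,0],
  ],
)

```text
time_s: 26.48
eef_pos: [641.7, -185.4, 20.3]
ee_rot: [0.141, 0.693, 0.141, -0.693]
force: [-0.2, 0.5, -1.0]
grip_width: 0.899
```

```bash
python3 go.py 641.9 -186.2 -2 113
```

```text
t 26.48 pos [ 641.7 -185.4   20.3] jaw -67.0 grip 76.4mm F [-0.2  0.5 -1. ] j [-0.46  0.83  1.23 -0.    1.08  0.71]
shift [22.3  0.8  0.1] turn [ 0. -0. -0.] dist 22
```

Call:
carry_out(
  deltas=[
    [-0.8,6,0.8,0,0,0,0],
    [-0.8,12,0.8,0,0,0,0],
    [-0.8,17,0.8,0,0,0,0],
    [-0.8,20,0.8,0,0,0,0],
    [-0.8,20,0.8,0,0,0,0],
  ],
)

```text
time_s: 27.1
eef_pos: [641.7, -186.0, -0.2]
ee_rot: [-0.141, -0.693, -0.141, 0.693]
force: [-0.5, 0.2, -0.6]
grip_width: 0.899
```

Call:
carry_out(
  deltas=[
    [-0.8,0.5,0,0,0,0,0],
    [-0.8,1.5,0,0,0,0,0],
    [-0.8,2,0,0,0,0,0],
    [-0.8,2,0,0,0,0,0],
    [-0.8,2,0,0,0,0,0],
  ],
)

```text
time_s: 27.72
eef_pos: [641.8, -186.1, -2.0]
ee_rot: [-0.141, -0.693, -0.141, 0.693]
force: [0.6, 0.1, -0.3]
grip_width: 0.901
```

```bash
python3 go.py 641.9 -186.2 -2 113
```

```text
t 27.73 pos [ 641.8 -186.1   -2. ] jaw -67.0 grip 76.6mm F [ 0.6  0.1 -0.3] j [-0.46  0.86  1.23 -0.    1.05  0.71]
shift [ 0.   0.1 -0.1] turn [0. 0. 0.] dist 0
```

No contact, so the setback is as expected. Close at 80 N.

Call:
carry_out(
  deltas=[
    [-0.65,0,0,0,0,0,0],
    [-0.55,0,0,0,0,0,0],
    [-0.45,0,0,0,0,0,0],
    [-0.35,0,0,0,0,0,0],
    [-0.35,0,0,0,0,0,0],
  ],
  newtons=80,
)

```text
time_s: 28.35
eef_pos: [642.0, -186.3, -1.3]
ee_rot: [0.141, 0.693, 0.141, -0.693]
force: [-1.8, -0.0, 5.2]
grip_width: 0.721
```

```bash
python3 go.py 641.9 -186.2 -2 113; python3 - <<'E'
from m import *
C["steel2"]=("pile",18,lambda h,s,v:(s<70)&(v>125),65,rect)
im=viewer.capture("top"); im2=viewer.capture("scene")
print(meas("scene",im2,"pad"),meas("top",im,"pad"))
C["pad"]=("pad",6,lambda h,s,v:v<60,90,rect); print(meas("scene",im2,"pad"),meas("top",im,"pad"))
E
```

```text
t 28.35 pos [ 642.  -186.3   -1.3] jaw -67.0 grip 61.3mm F [-1.8 -0.   5.2] j [-0.46  0.86  1.23 -0.    1.05  0.71]
shift [ 0.7 -0.2  0.1] turn [ 0. -0. -0.] dist 1
[466.2 310.7 123.9  85.6 -13.8] max() iterable argument is empty
[466.  310.8 128.3  89.7 -13.6] [466.1 310.9 118.2  79.2 -13.2]
```

Call:
carry_out(
  deltas=[
    [-0.35,-5,0,0,0,0,0],
    [-0.35,-20,0,0,0,0,0],
    [-0.35,-45,0,0,0,0,0],
    [-0.35,-75,0,0,0,0,0],
    [-0.35,-100,0,0,0,0,0],
  ],
)

```text
time_s: 29.08
eef_pos: [641.7, -186.0, 99.5]
ee_rot: [0.141, 0.693, 0.141, -0.693]
force: [0.9, 0.3, -6.8]
grip_width: 0.721
```

```bash
python3 go.py 466.1 310.7 100 76.4
```

```text
t 29.07 pos [ 641.7 -186.    99.5] jaw -67.0 grip 61.3mm F [ 0.9  0.3 -6.8] j [-0.46  0.74  1.17  0.    1.23  0.71]
shift [-5.000e-01 -5.258e+02 -3.270e+01] turn [36.6 -0.  -0. ] dist 527
```

Call:
carry_out(
  deltas=[
    [-0.35,0,-15,-1,1,0,0],
    [-0.35,0,-50,-3,3,0,0],
    [-0.35,0,-95,-6,6,0,0],
    [-0.35,0,-140,-9,9,0,0],
    [-0.35,0,-185,-12,12,0,0],
  ],
)

```text
time_s: 29.7
eef_pos: [578.5, -8.7, 96.6]
ee_rot: [-0.067, -0.703, -0.068, 0.705]
force: [0.7, 1.0, -6.3]
grip_width: 0.727
```

```bash
python3 go.py 466.1 310.7 100 76.4
```

```text
t 29.70 pos [578.5  -8.7  96.6] jaw -79.1 grip 61.8mm F [ 0.7  1.  -6.3] j [-0.22  0.56  1.49  0.    1.09  1.16]
shift [  -2.8 -334.9   49.9] turn [24.5  0.2  0. ] dist 339
```

Call:
carry_out(
  deltas=[
    [-0.35,0,-45,7,3,0,0],
    [-0.35,0,-90,13,6,0,0],
    [-0.35,-1,-135,20,10,0,0],
    [-0.35,-2,-180,27,13,0,0],
    [-0.35,-3,-220,33,16,0,0],
  ],
)

```text
time_s: 30.32
eef_pos: [503.7, 200.4, 99.9]
ee_rot: [0.031, -0.706, 0.031, 0.707]
force: [0.1, 0.3, -7.0]
grip_width: 0.724
```

```bash
python3 go.py 466.1 310.7 80 76.4
```

```text
t 30.32 pos [503.7 200.4  99.9] jaw -95.1 grip 61.6mm F [ 0.1  0.3 -7. ] j [0.16 0.49 1.61 0.   1.05 1.82]
shift [  20.  -106.5   47.1] turn [ 8.5  0.1 -0. ] dist 118
```

Call:
carry_out(
  deltas=[
    [-0.35,0,-40,16,3,0,0],
    [-0.35,5,-75,32,6,0,0],
    [-0.35,10,-98,43,8,0,0],
    [-0.35,20,-106,47,8.5,0,0],
    [-0.35,20,-106,47,8.5,0,0],
  ],
)

```text
time_s: 30.95
eef_pos: [467.0, 307.9, 79.5]
ee_rot: [0.082, -0.701, 0.083, 0.703]
force: [0.5, -0.2, -6.6]
grip_width: 0.723
```

Call:
carry_out(
  deltas=[
    [-0.35,10,0,0,0,0,0],
    [-0.35,25,0,0,0,0,0],
    [-0.35,40,0,0,0,0,0],
    [-0.35,50,0,0,0,0,0],
    [-0.35,50,0,0,0,0,0],
  ],
)

```text
time_s: 31.58
eef_pos: [468.0, 307.9, 30.1]
ee_rot: [0.083, -0.702, 0.083, 0.703]
force: [0.2, 0.3, -7.8]
grip_width: 0.723
```

```bash
python3 go.py 466.1 310.7 4.7 76.4
```

```text
t 31.57 pos [468.  307.9  30.1] jaw -103.5 grip 61.4mm F [ 0.2  0.3 -7.8] j [ 0.37  0.62  1.6  -0.    0.92  2.18]
shift [25.4 -2.3  2.5] turn [ 0.1  0.1 -0.1] dist 26
```

Call:
carry_out(
  deltas=[
    [-0.35,6,-1,1,0,0,0],
    [-0.35,12,-2,2,0,0,0],
    [-0.35,15,-2,2,0,0,0],
    [-0.35,15,-2,2,0,0,0],
    [-0.35,15,-2,2,0,0,0],
  ],
)

```text
time_s: 32.2
eef_pos: [467.1, 310.6, 16.2]
ee_rot: [-0.083, 0.702, -0.083, -0.702]
force: [0.2, 1.0, -7.4]
grip_width: 0.724
```

```bash
python3 go.py 466.1 310.7 4.7 76.4
```

```text
t 32.20 pos [467.1 310.6  16.2] jaw -103.5 grip 61.5mm F [ 0.2  1.  -7.4] j [ 0.38  0.65  1.61 -0.    0.89  2.18]
shift [11.5  0.2  1. ] turn [ 0.1 -0.   0. ] dist 12
```

Call:
carry_out(
  deltas=[
    [-0.35,4,0,1,0,0,0],
    [-0.35,7,0,1,0,0,0],
    [-0.35,9,0,1,0,0,0],
    [-0.35,10,0,1,0,0,0],
    [-0.35,10.5,0,1,0,0,0],
  ],
)

```text
time_s: 32.83
eef_pos: [466.0, 310.8, 5.5]
ee_rot: [-0.083, 0.702, -0.083, -0.702]
force: [-0.8, 0.3, -8.1]
grip_width: 0.729
```

Call:
carry_out(
  deltas=[
    [-0.35,0.3,0,0,0,0,0],
    [-0.35,0.6,0,0,0,0,0],
    [-0.35,0.9,0,0,0,0,0],
    [-0.35,1.2,0,0,0,0,0],
    [-0.35,1.2,0,0,0,0,0],
  ],
)

```text
time_s: 33.45
eef_pos: [466.0, 310.8, 4.8]
ee_rot: [-0.083, 0.702, -0.083, -0.702]
force: [-3.5, -1.5, 0.6]
grip_width: 0.727
```

```bash
python3 go.py 466.1 310.7 4.7 76.4
```

```text
t 33.45 pos [466.  310.8   4.8] jaw -103.5 grip 61.8mm F [-3.5 -1.5  0.6] j [ 0.38  0.66  1.61 -0.    0.87  2.19]
shift [ 0.1  0.1 -0.2] turn [ 0.1 -0.   0. ] dist 0
```

Down with its weight carried by the pad. Release, rise, and back away to clear the views.

Call:
carry_out(
  deltas=[
    [-0.35,0,0,0,0,0,0],
    [-0.5,0,0,0,0,0,0],
    [-0.65,0,0,0,0,0,0],
    [-0.85,0,0,0,0,0,0],
    [-0.85,0,0,0,0,0,0],
  ],
)

```text
time_s: 34.08
eef_pos: [466.1, 310.9, 4.4]
ee_rot: [-0.083, 0.702, -0.083, -0.702]
force: [-0.7, 0.6, 0.7]
grip_width: 0.929
```

Call:
carry_out(
  deltas=[
    [-0.85,-10,0,0,0,0,0],
    [-0.85,-40,0,0,0,0,0],
    [-0.85,-90,0,0,0,0,0],
    [-0.85,-140,0,0,0,0,0],
    [-0.85,-190,0,0,0,0,0],
  ],
)

```text
time_s: 34.7
eef_pos: [465.7, 310.8, 196.8]
ee_rot: [-0.083, 0.703, -0.083, -0.702]
force: [-0.1, 0.2, -0.3]
grip_width: 0.925
```

```bash
python3 go.py 330 120 220 76.4
```

```text
t 34.70 pos [465.7 310.8 196.8] jaw -103.5 grip 78.6mm F [-0.1  0.2 -0.3] j [0.38 0.42 1.44 0.   1.28 2.19]
shift [-23.4 217.1  87.5] turn [ 0.1 -0.   0. ] dist 235
```

Call:
carry_out(
  deltas=[
    [-0.85,-5,45,17,0,0,0],
    [-0.85,-10,90,35,0,0,0],
    [-0.85,-15,135,52,0,0,0],
    [-0.85,-20,180,70,0,0,0],
    [-0.85,-24,215,87,0,0,0],
  ],
)

```text
time_s: 35.33
eef_pos: [330.2, 120.9, 219.0]
ee_rot: [-0.083, 0.703, -0.083, -0.702]
force: [1.7, -0.7, 0.8]
grip_width: 0.92
```

```bash
python3 - <<'E'
from m import *
red=lambda h,s,v:((h<5)|(h>172))&(s>170)&(v>90)
C["tin"]=("cork",31,red,40,circ); C["cr"]=("fb",44,C["cruc"][2],40,circ)
C["br"]=("wood",32,lambda h,s,v:(h>14)&(h<32)&(s>110)&(v>165),70,rect)
C["steel"]=("pad",24,lambda h,s,v:(s<70)&(v>125),65,rect)
for n in K:
    im=viewer.capture(n); cv2.imwrite(f"pics/{n}9.png",im[:,:,::-1])
    for k in("fb","cr","cork","tin","wood","br","pad","steel"): print(n,k,meas(n,im,k))
S=[]
for n in K:
    im=cv2.imread(f"pics/{n}9.png"); row=[]
    for k in("fb","cork","wood","pad"):
        z=np.int32(proj(n,[*seed[k],15])[0]);row.append(cv2.resize(im[z[1]-32:z[1]+32,z[0]-32:z[0]+32],(200,200),interpolation=cv2.INTER_CUBIC))
    S.append(np.hstack(row))
cv2.imwrite("pics/fin.png",np.vstack(S))
E
```

```text
scene fb [512.1 -25.6  90.4  89.9   7.6]
scene cr [512.4 -25.8  29.7  32. ]
scene cork [645.5 210.4  86.4  89.6]
scene tin [646.4 207.4  39.6  45.7]
scene wood [ 433.3 -334.2  126.    87.   -14.6]
scene br [ 431.2 -334.2   74.4   49.8  -14.6]
scene pad [466.4 308.6 123.1  90.3 -14.3]
scene steel [466.4 310.8  89.1  63.5 -13.5]
top fb [510.7 -25.7  88.5  87.5 -82.3]
top cr [507.9 -26.8  79.6  80.5]
top cork [646.1 209.2  86.6  86.6]
top tin [645.2 207.1  39.   40.9]
top wood [ 433.  -334.3  122.8   88.8  -14.6]
top br [ 435.6 -329.1  110.    79.1  -14.6]
top pad max() iterable argument is empty
top steel [466.7 309.5  92.7  66.9 -13.3]
```

View pics/fin.png

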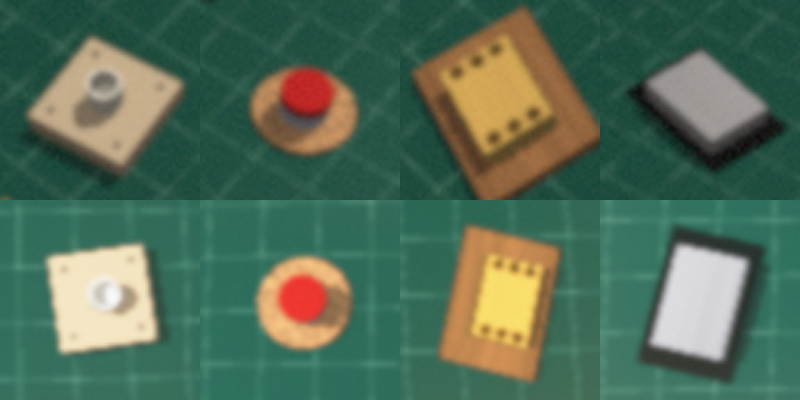

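View pics/scene9.png

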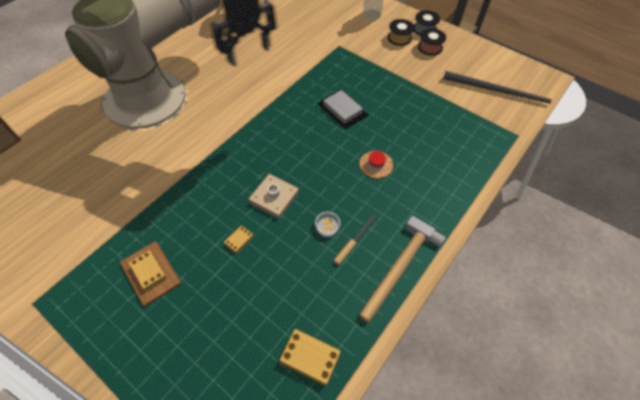

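The close-up and scene view show all four things upright on their places: cup ~(272,190), tin (377,158), brass (147,270), steel (343,105). The pot and file are undisturbed. I'll do one finer check of the brass and the tin, with tighter masks.

```bash
python3 - <<'E'
from m import *
im=viewer.capture("top"); H=cv2.cvtColor(im,cv2.COLOR_RGB2HSV)
for nm,p in dict(brass=(433,-334,32),wood=(390,-325,12),white=(511,-26,44),fb=(540,-50,20)).items():
    u=np.int32(proj("top",p)[0]); print(nm,H[u[1],u[0]])
C["br"]=("wood",32,lambda h,s,v:(h>20)&(h<32)&(s>110)&(v>150),50,rect)
C["br2"]=("wood",32,lambda h,s,v:(h>18)&(h<32)&(s>110)&(v>215),50,rect)
C["cr"]=("fb",44,lambda h,s,v:(s<28)&(v>190),35,circ)
print([meas("top",im,k) for k in("br","br2","cr")])
for d in ("0","9"):
  for n in K:
    im=cv2.imread(f"pics/{n}{d}.png")[:,:,::-1].copy()
    seed["pot"]=cast("top",(324,194),12)[0]; seed["file"]=cast("top",(334,170),8)[0]
    C["pot"]=("pot",12,lambda h,s,v:(h<70)|(h>100)|(s<90),45,circ); C["file"]=("file",8,lambda h,s,v:(h<30)&(s>60)&(v>120),40,rect)
    print(d,n,meas(n,im,"pot"),meas(n,im,"file"))
E
```

```text
brass [ 24 144 249]
wood [ 15 151 209]
white [ 24  20 206]
fb [ 21  56 235]
[array([ 434.9, -334.9,   68.8,   48.3,  -14.8]), array([ 434.7, -335. ,   73.1,   48.3,  -14.6]), array([512.9, -26.1,  29. ,  29.7])]
0 scene [656.6  -6.6  62.2  72.5] [728.3 -34.   68.1  16.3 -89.3]
0 top [661.2 -11.1  63.4  65.5] [729.9 -37.8  69.7  18.1 -89.5]
9 scene [656.5  -6.5  61.9  72.8] [728.2 -34.1  67.7  16.1 -89.5]
9 top [661.3 -10.7  63.1  64.7] [729.9 -38.1  69.   18.1 -89.4]
```

```bash
python3 -c "
from rig import order,ctrl
print(ctrl.sense()['time_s'],order.finish_job())"
```

```text
the job is handed in; nothing more can be done
35.475 None
```

I took the pile apart from the top down and set each thing on its own place. I handed the job in at 35.5 s of the 104 s allowed, with the gripper clear of everything.

All four things stood upright in the last pictures. Offsets from the centre of each place:

| Thing | Place | Off centre | Angle to the long side |
|---|---|---|---|
| Crucible | firebrick | about 1 mm | – |
| Tin | cork coaster | about 2 mm, towards −y | – |
| Brass block | wooden board | under 1 mm, mean of both cameras | within 0.2° |
| Steel block | rubber pad | under 1 mm | within about 0.5° |

- **Tin:** I left the 2 mm as it was, since correcting it meant picking the tin up again.
- **Brass block:** the two cameras disagreed by about 3.6 mm along x, falling either side of the board's centre. The top camera's first reading of it was unusable, so I repeated it with a tighter colour mask.
- **Rubber pad:** the top camera lost the pad in the last check and the steel block partly covers it. I held the steel block against the pad position measured earlier.
- **File and pot of rings:** both measured the same before and after, within 0.5 mm.

The largest force reading I saw at the end of a move was about 7 to 8 N, which is roughly the steel block's weight.

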